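Clamp the whetstone in the sloping sharpening station

TASK

Set up the sharpening station: lay the whetstone lengthwise and flat, grey side down as it lies now, on the sloping bed with its lower end under the arch and right up against the stop ledge, and let go of it. Then screw the black knob clockwise, regripping as often as needed, all the way down until it stops, so that its foot clamps the stone. Leave the measuring cup, the cleaver and the shaker where they stand.

Things in the scene. Friction and masses are not known exactly. Their poses are not given: they have to be found in the camera images.
- whetstone: loose whetstone, a plain rectangular block with a grey layer below and a white one above, 180 (own x) x 56 (own y) x 25 mm (own z), 0.35 to 0.7 kg; lies flat on the worktop; origin at the centre of its underside. It fits the station either end first.
- station: fixed steel sharpening station, base 225 x 104 mm; origin at the centre of its base, on the worktop; position and yaw vary. Own +x is the way its bed climbs (away from the robot, give or take the yaw). The bed, a 100 mm wide plate with rubber mat, slopes 30 degrees and climbs for 190 mm from the stop ledge (20 mm high) across its low end near the robot.
- bed_home (a point): where the centre of the stone's underside belongs: on the bed's surface, mid-width, 90 mm up the slope from the ledge. Axes: x up the slope, y across it to the left, z square to the bed (30 degrees from vertical, leaning towards the robot).
- knob_grip (a point): centre of the black, ribbed, round knob, 50 mm diameter, 28 mm high, on a screw square to the bed through the middle of the arch. Its z axis points out along the screw; its x and y turn with the knob. It is 95 mm above the bed when fully unscrewed, 84 mm when fully down; the knob's underside stays 12 mm or more above the crossbar.
- clamp_knob (a joint): turn of the knob in rad, growing clockwise as seen from above (screwing down): 0 fully unscrewed, 9.0 the hard stop fully down. It starts between 0 and 2. Each rad lowers knob and foot by 1.25 mm. It stays where it is left and turns with about 0.1 N m.
- foot: round rubber-faced foot under the screw, 26 mm diameter; origin at the centre of its underside. At joint 0 it is 34 mm above the bed (at the start 6 mm or more clear of the 25 mm stone's top); it meets the stone at about 7.0 rad and is sprung (3 N/mm) for the rest of the travel.
- measure_cup: bystander: steel measuring cup with handle, 86 x 114 x 76 mm high; origin under its centre. It stands to one side of the station, the whetstone lies to the other; which side is which varies.
- cleaver: bystander: cleaver lying flat, 84 x 326 x 24 mm; origin under its centre
- salt_shaker: bystander: metal dredger with handle, 66 x 90 x 93 mm high; origin at its underside
- arch (a point): centre of the clamp arch's underside, 22 mm up the slope from the ledge; axes as bed_home. The arch is 24 mm long along the slope; its two posts leave 68 mm clear across, its crossbar lies 46 to 58 mm above the bed. The knob overhangs to 47 mm up-slope of the ledge, so the stone goes in by sliding down the slope. Hold it at least 20 mm up-slope of its middle to clear the knob.

How it is judged:
By the outcome, as a careful person would: the job done as asked, in the order asked, and still so for the second after the job is handed in, with the robot touching nothing.
It also fails if it takes over 72 s, if anything falls off the work surface, if the arm or the gripper's body presses on something with over 40 N, if the wrist force passes 120 N, or if a joint passes its speed limit or range.

ROBOT

A 6-joint arm with a two-finger parallel gripper is mounted at the origin on a cart in front of the work surface, level with it; the furniture and walls round the work are solid. World frame = base frame: x ahead of the robot, y to its left, z up, the work surface at z = 0. Lengths are in m, angles in degrees, forces in N, time in s.
With the tool pointing down it reaches from about 0.25 to 0.725 m from the base axis. Payload 9.7 kg.
Tool frame: the origin (TCP) lies between the finger pads; the fingertips stand 25 mm ahead of it and the grasp point (between the pads) lies 6 mm ahead of it; z points along the fingers, y is the line along which they close (so a half turn about z gives the same grasp; the last joint's range is limited). The gripper opens to 85 mm and grips with 20 to 120 N. Pads are 22 mm wide; open, the fingers measure 114 mm over their backs; the gripper's body (76 mm by 85 mm) begins 54 mm behind the grasp point. The pads swing forward as they close: fully open they stand 13 mm farther back than shut.
Start: joints at [0, 4.979, 10.078, 95.1, 0, 90], TCP at [0.55, -0, 0.256] pointing down, gripper open.
Joint ranges: [-179.16, 179.16], [-48.56, 103.87], [-65.8, 70.77], [-126.05, 130.52], [-82.76, 87.17], [-180, 180]. Speed limits (degrees/s): [127.2, 127.2, 147.25, 180, 180, 180].

INTERFACE

Orientations are given as [roll, pitch, yaw] about the fixed x, y, z axes, in that order (R = Rz(yaw) Ry(pitch) Rx(roll)).
In Python, from workcell import bot gives the robot as it stands.
- The arm moves only by the shell command python3 drive.py [FORCE], which reads ROWS from standard input. ROWS is a JSON list of rows, 1 to 5 of them, each written [[dx, dy, dz], turn, opening]: dx, dy, dz in fractions of the full range, 1 being 0.5 m, then a turn about the tool's z in fractions of the full range, 1 being 180 degrees, then the finger opening in m; each row is the pose to reach, as a shift and turn from the pose commanded when the command began, along the tool's axes at that moment; what a row does not reach only later rows make up. A row lasts 1/12 s, in which the tool goes at most 0.0417 m and 7.16 degrees, less where a joint would pass 70% of its speed; a pose out of reach is approached as far as the arm can. The fingers move at their own pace and stop on an object; FORCE is the grip in N (left out, the last holds). Time passes only in rows, so rows that do not move let the fingers close. It prints the time, the measured TCP pose, the force, the opening and the grip force at its end. No shift or turn number may pass 1 either way. Input that does not fit is refused with a message, and nothing moves.
- bot.get_obs(): the state, without advancing time (a new reading comes with each control period).
- bot.camera(name): name is "scene" or "side" or "wrist"; returns the picture (384x512x3 uint8, blue, green, red); there is no depth.
- bot.camera_info(name): a dict with "mtx" (3x3 intrinsics, pixels), "extrinsics" (4x4, takes a point from camera to world coordinates). Camera axes: x right, y down, z forward; pixel columns grow to the right and rows downward; lengths in m; the calibration is good to about 2 mm. A picture is of the moment at which its call begins: read the wrist's pose just before it. camera_info takes no time and is no camera call; for the wrist camera it gives the pose at the moment of the call.
- bot.job_done(): hands the job in; it is judged then, once.
The state is a dict: "time": time; "q": joint angles; "qd": joint speeds; "joint_efforts": joint torques, N m; "ee_pos": TCP position; "tcp_rot": TCP orientation; "wrist_force": force on the tool from outside, world axes, zero at the start; "torque": the same for the moment, N m; "opening": finger opening in m; "grasp_force": force on a finger pad.
Only numpy, scipy, OpenCV 4.12 (cv2) and the standard library are available. Lean on these libraries where they do the work, as an engineer would, in place of code of your own. Each camera call takes 0.05 s, during which the arm holds its last target. There are 200 camera calls.

## Working session

There is one attempt and no reset: what is moved stays moved. The work goes in short steps, Python scripts to look and compute and a shell command to move; the robot and the scene stay as the last step left them, time stands still between calls to the robot, and variables do not carry over. Pictures are saved under pics/ and viewed, at most 10 in all, crops included, and the job is handed in when it is done.

```bash
ls; mkdir -p pics; python3 - <<'E'
from workcell import bot
import cv2,numpy as np
o=bot.get_obs();print(o)
ims=[bot.camera(n) for n in("scene","side","wrist")]
for n in("scene","side","wrist"):
    i=bot.camera_info(n);print(n,np.round(i['mtx'],1).tolist(),np.round(i['extrinsics'],4).tolist())
for n,im in zip("abc",ims): cv2.imwrite(f'pics/{n}.png',im)
cv2.imwrite('pics/ab.png',cv2.resize(np.vstack(ims[:2]),(800*512//512*1,1200))[:1200] if 0 else np.hstack([cv2.resize(i,(400,300)) for i in ims[:2]]))
E
```

```text
drive.py
pics
workcell.py
{'time': 0.0, 'q': array([-8.35798764e-04,  5.00983286e+00,  1.00333183e+01,  9.50990897e+01,
       -5.55438866e-04,  9.00015187e+01]), 'qd': array([ 0.04066142, -0.07923508,  0.00858929,  0.07908471, -0.00473505,
       -0.06864655]), 'joint_efforts': array([ 7.68234549e-04, -5.20392072e+01,  4.64802504e+01,  1.63646933e-02,
        2.23589603e-05, -6.77332673e-05]), 'ee_pos': array([ 5.49798626e-01, -1.05406563e-05,  2.55585033e-01]), 'tcp_rot': array([-1.79924396e+02,  5.57442364e-04,  8.99976462e+01]), 'wrist_force': array([0.19208318, 1.25533875, 0.24876908]), 'torque': array([ 0.02697465,  0.03657303, -0.00821403]), 'grasp_force': 0.0, 'opening': 0.0854345031337766}
scene [[479.6, 0.0, 247.3], [0.0, 479.6, 189.2], [0.0, 0.0, 1.0]] [[0.7227, -0.5037, 0.4732, -0.0437], [-0.6909, -0.5073, 0.5151, -0.6998], [-0.0194, -0.6992, -0.7146, 1.0609], [0.0, 0.0, 0.0, 1.0]]
side [[348.7, 0.0, 249.1], [0.0, 348.7, 188.6], [0.0, 0.0, 1.0]] [[-0.9963, -0.0464, 0.0721, 0.5141], [-0.0851, 0.6373, -0.7659, 0.935], [-0.0105, -0.7692, -0.6389, 0.8863], [0.0, 0.0, 0.0, 1.0]]
wrist [[326.0, 0.0, 257.7], [0.0, 326.0, 194.4], [0.0, 0.0, 1.0]] [[1.0, 0.0015, -0.0012, 0.551], [0.0011, -0.9554, -0.2954, 0.0749], [-0.0016, 0.2954, -0.9554, 0.3744], [0.0, 0.0, 0.0, 1.0]]
```

View pics/a.png

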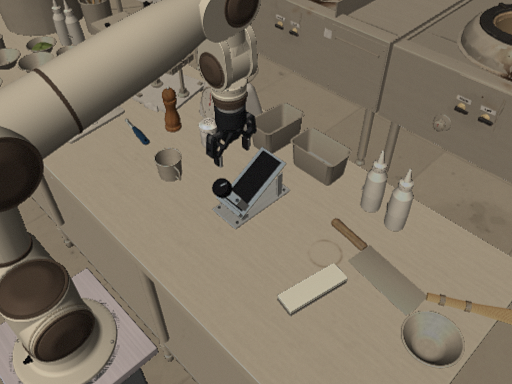

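View pics/b.png

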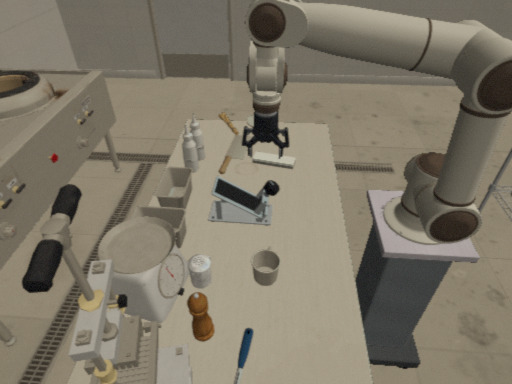

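The scene view shows the stone at about (313,289), the station mat at (258,178), the knob at (222,188) and the cup at (169,164). The side view shows the stone at (274,160), the mat at (240,193) and the knob at (270,188). Next I'll extract corners by mask and triangulate them.

```bash
cat > h.py <<'E'
from workcell import bot
import cv2,numpy as np
def ray(i,uv):
    K,T=np.array(i['mtx']),np.array(i['extrinsics']); d=T[:3,:3]@np.linalg.inv(K)@np.r_[uv,1.]; return T[:3,3],d/np.linalg.norm(d)
def onz(i,uv,z):
    p,d=ray(i,uv); return p+d*(z-p[2])/d[2]
def tri(i,u,j,v):
    p,d=ray(i,u);q,e=ray(j,v); s=np.linalg.lstsq(np.c_[d,-e],q-p,rcond=None)[0]
    a,b=p+s[0]*d,q+s[1]*e; return (a+b)/2,np.linalg.norm(a-b)
def blobs(m,amin=60):
    m=cv2.morphologyEx(m.astype(np.uint8)*255,cv2.MORPH_OPEN,np.ones((2,2)))
    return sorted([c for c in cv2.findContours(m,0,2)[0] if cv2.contourArea(c)>amin],key=cv2.contourArea)[::-1]
def quad(c):
    h=cv2.convexHull(c);P=cv2.arcLength(h,True)
    for e in np.arange(.01,.2,.005):
        q=cv2.approxPolyDP(h,e*P,True)
        if len(q)<=4: return q[:,0].tolist()
E
python3 - <<'E'
from h import *
for n,box in(("a",(200,140,360,320)),("b",(200,140,310,230))):
    im=cv2.imread(f'pics/{n}.png'); x0,y0,x1,y1=box; r=im[y0:y1,x0:x1].astype(int)
    cv2.imwrite(f'pics/{n}z.png',cv2.resize(im[y0:y1,x0:x1],None,fx=4 if n=='a' else 6,fy=4 if n=='a' else 6)[:600] if n=='b' else cv2.resize(im[y0:y1,x0:x1],None,fx=3.3,fy=3.3))
    for nm,m in(("dark",r.max(2)<60),("white",(r.min(2)>185))):
        for c in blobs(m,40)[:4]: print(n,nm,cv2.contourArea(c),(c.reshape(-1,2).mean(0)+[x0,y0]).round(1),[[a+x0,b+y0] for a,b in quad(c)])
E
```

```text
a dark 1310.0 [244.5 179.7] [[280, 163], [248, 204], [214, 192], [263, 152]]
a dark 326.5 [219.3 149. ] [[233, 140], [218, 166], [207, 154], [208, 140]]
a dark 80.0 [340.7 170.8] [[346, 161], [343, 174], [333, 181], [334, 177]]
a dark 56.0 [247.2 146. ] [[243, 140], [249, 140], [248, 150], [243, 147]]
b dark 531.0 [238.  196.4] [[219, 181], [261, 198], [253, 210], [218, 193]]
b dark 163.5 [265.2 143.9] [[288, 140], [283, 150], [243, 145], [244, 140]]
b dark 124.0 [272.1 187.9] [[268, 183], [278, 186], [275, 195], [267, 195]]
```

View pics/c.png

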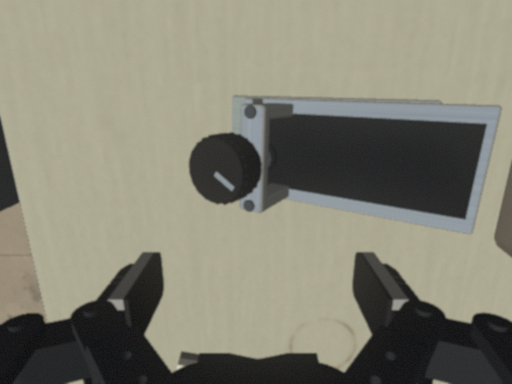

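View pics/bz.png

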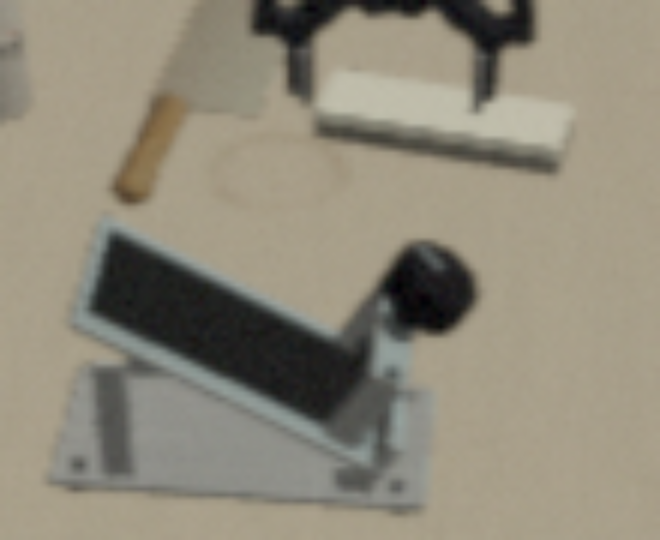

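Wrist view: knob centre at (225,168), and the plate's upper-end corners at (500,107) for +y and (472,233) for -y. In the side crop the same corners are at full-image (217.5,176.7) for -y and (212.5,193.5) for +y, and the stone's top runs from (255,152) to (296,158).

```bash
cat > m.py <<'E'
from h import *
I={n:bot.camera_info(k) for n,k in zip("abc",("scene","side","wrist"))}
A,B,C=[cv2.imread(f'pics/{n}.png') for n in"abc"]
print("scene stone/top px",A[289,313],A[310,350],"side",B[158,265],B[175,300])
for nm,c,b in(("+y up",(500,107),(212.5,193.5)),("-y up",(472,233),(217.5,176.7)),("knob",(225,168),(271.5,188))):
    p,e=tri(I['c'],c,I['b'],b); print(nm,p.round(4),round(e,4))
# mat quad in wrist, knob in wrist
r=C.astype(int)
m=r.max(2)<62; m[255:]=0; m[:, :180]=0
for c in blobs(m)[:3]: print('w',cv2.contourArea(c),cv2.boundingRect(c),quad(c),cv2.minEnclosingCircle(c))
# stone in scene/side by b channel
for n,im,box in(("a",A,(265,250,360,325)),("b",B,(248,148,302,172))):
    x0,y0,x1,y1=box; g=im[y0:y1,x0:x1].astype(int); 
    s=g[...,0]; t=cv2.threshold(s.astype(np.uint8),0,255,cv2.THRESH_OTSU)[0]; 
    c=blobs(s>t,40)[0]; q=[[u+x0,v+y0] for u,v in quad(c)]; R=cv2.minAreaRect(c); print(n,t,q)
    P=np.array([onz(I[n],u,.025) for u in q]); print(P.round(4).tolist(),P.mean(0).round(4),[round(np.linalg.norm(P[k]-P[k-1]),4) for k in range(4)])
E
python3 m.py
```

```text
scene stone/top px [158 181 188] [118 141 154] side [172 190 192] [138 159 168]
+y up [0.7198 0.0667 0.1352] 0.0042
-y up [ 0.7189 -0.0296  0.133 ] 0.0071
knob [0.5247 0.0204 0.1304] 0.002
w 16718.0 (268, 116, 218, 103) [[270, 121], [485, 126], [465, 218], [268, 185]] ((376.5, 155.5), 112.43897247314453)
w 3705.0 (192, 135, 70, 69) [[240, 136], [256, 187], [212, 201], [194, 152]] ((225.70384216308594, 168.25320434570312), 35.6273307800293)
a 137.0 [[347, 277], [292, 312], [279, 297], [331, 265]]
[[0.6063, -0.3589, 0.025], [0.4325, -0.3287, 0.025], [0.4402, -0.2781, 0.025], [0.6062, -0.3068, 0.025]] [ 0.5213 -0.3181  0.025 ] [np.float64(0.0522), np.float64(0.1764), np.float64(0.0511), np.float64(0.1685)]
b 111.0 [[301, 148], [301, 171], [248, 171], [254, 148]]
[[0.4033, -0.3983, 0.025], [0.4083, -0.2256, 0.025], [0.6254, -0.2102, 0.025], [0.6135, -0.3837, 0.025]] [ 0.5126 -0.3045  0.025 ] [np.float64(0.2107), np.float64(0.1727), np.float64(0.2177), np.float64(0.174)]
```

Careful with the scale: shifts go in shares of 0.5 m and turns go in shares of 180 degrees. That gives: -0.1 m / 0.5 = -0.2, -0.06 m / 0.5 = -0.12, 35 degrees / 180 = 0.1944.

```bash
echo '[[[0,-0.04,0],0.0389,0.085],[[0,-0.08,0],0.0778,0.085],[[0,-0.12,0],0.1167,0.085],[[0,-0.16,0],0.1556,0.085],[[0,-0.2,0],0.1944,0.085]]' | python3 drive.py 40
python3 - <<'E'
from h import *
im=0
T=bot.camera_info('wrist'); cv2.imwrite('pics/d.png',bot.camera('wrist')); np.save('d.npy',T['extrinsics'])
E
```

```text
time: 0.57
ee_pos: [0.449, -0.0, 0.2559]
tcp_rot: [-180.0, 0.0, 54.7]
wrist_force: [0.2, 0.7, -0.2]
opening: 0.0852
grasp_force: 0.0
```

View pics/d.png

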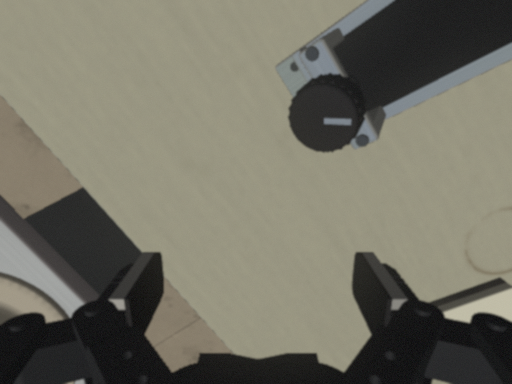

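The knob is now at (327,113), with the arch-post bolts at (312,53) and (363,140). In the first wrist view the bolts were at (250,111) and (249,205). I'll triangulate the two wrist views.

```bash
cat > m2.py <<'E'
from h import *
c=dict(mtx=bot.camera_info('wrist')['mtx'],extrinsics=np.array([[1,.0015,-.0012,.551],[.0011,-.9554,-.2954,.0749],[-.0016,.2954,-.9554,.3744],[0,0,0,1]]))
d=dict(mtx=c['mtx'],extrinsics=np.load('d.npy'))
for n,im in(('c',cv2.imread('pics/c.png')),('d',cv2.imread('pics/d.png'))):
    m=im.max(2)<62; m[240:]=0; m[:,:180]=0
    print(n,[(np.array(cv2.minEnclosingCircle(k)[0]).round(1),cv2.contourArea(k)) for k in blobs(m,40)][:5])
P={}
for nm,a,b in(("bolt+y",(250.5,111),(312,53)),("bolt-y",(249,205.5),(363,140)),("knobtop",(224.5,168.5),(326.5,113)),("corner+y",(233,96),(277,67))):
    P[nm],e=tri(c,a,d,b); print(nm,P[nm].round(4),round(e,4))
v=P['bolt+y']-P['bolt-y']; print('dist',np.linalg.norm(v),'yaw',np.degrees(np.arctan2(-v[0],v[1])))
# plate upper corners on plane z
for z in(.13,.134,.138):
  a,b=onz(c,(500,107),z),onz(c,(472,233),z); v=a-b; print(z,a.round(4),b.round(4),np.linalg.norm(v).round(4),np.degrees(np.arctan2(-v[0],v[1])).round(2))
E
python3 m2.py
```

```text
c [(array([376.5, 155.5]), 16718.0), (array([225.7, 168.3]), 3705.0)]
d [(array([403. ,  66.5]), 16750.0)]
bolt+y [0.5448 0.0613 0.1022] 0.0002
bolt-y [ 0.5431 -0.0189  0.1045] 0.0002
knobtop [0.5258 0.0217 0.1359] 0.0007
corner+y [0.5245 0.0716 0.0145] 0.0015
dist 0.08023152983990885 yaw -1.2115155083120066
0.13 [0.726  0.0658 0.13  ] [ 0.7251 -0.0333  0.13  ] 0.0991 -0.53
0.134 [0.7231 0.0659 0.134 ] [ 0.7222 -0.0315  0.134 ] 0.0975 -0.53
0.138 [0.7203 0.0661 0.138 ] [ 0.7194 -0.0297  0.138 ] 0.0958 -0.53
```

Scaled: 0.16 m / 0.5 = 0.32, 0.13 m / 0.5 = 0.26, 35 degrees / 180 = 0.1944.

```bash
echo '[[[0.04,0.04,0],0.0389,0.085],[[0,0.1,0],0.0778,0.085],[[-0.06,0.18,0],0.1167,0.085],[[-0.14,0.26,0],0.1556,0.085],[[-0.2,0.32,0],0.1944,0.085]]' | python3 drive.py
```

```text
time: 1.03
ee_pos: [0.5198, -0.1517, 0.256]
tcp_rot: [-180.0, 0.0, 19.8]
wrist_force: [0.5, -0.0, -0.1]
opening: 0.0855
grasp_force: 0.0
```

Scaled: 0.15 m / 0.5 = 0.3, -0.054 m / 0.5 = -0.108, 30 degrees / 180 = 0.1667.

```bash
echo '[[[-0.028,0.076,0],0.0389,0.085],[[-0.056,0.152,0],0.0778,0.085],[[-0.084,0.228,0],0.1167,0.085],[[-0.108,0.3,0],0.1556,0.085],[[-0.108,0.3,0],0.1667,0.085]]' | python3 drive.py
python3 - <<'E'
from h import *
T=bot.camera_info('wrist'); im=bot.camera('wrist'); cv2.imwrite('pics/e.png',im); np.save('e.npy',T['extrinsics'])
E
```

```text
time: 1.45
ee_pos: [0.5193, -0.3153, 0.2544]
tcp_rot: [180.0, 0.1, -10.6]
wrist_force: [0.4, -0.2, -0.7]
opening: 0.0852
grasp_force: 0.0
```

View pics/e.png

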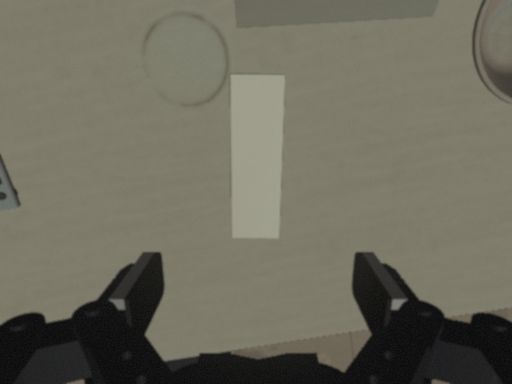

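The stone's white top has corners (231,75), (284,75), (279,238) and (233,238), and its far end is up in the image.

```bash
python3 - <<'E'
from h import *
d=dict(mtx=bot.camera_info('wrist')['mtx'],extrinsics=np.load('e.npy')); s=bot.camera_info('scene')
im=cv2.imread('pics/e.png')[60:250,200:310,0]; t=cv2.threshold(im,0,255,cv2.THRESH_OTSU)[0]
q=np.array(quad(blobs(im>t)[0]))+[200,60]; print(q.tolist())
sq=[[347,277],[292,312],[279,297],[331,265]]
for u in sq:
  r=[tri(d,w,s,u) for w in q]; k=min(r,key=lambda x:x[1]); print(k[0].round(4),round(k[1],4))
P=np.array([onz(d,u,.025) for u in q]);print(P.round(4).tolist(),'mean',P.mean(0).round(4),[np.linalg.norm(P[k]-P[k-1]).round(4) for k in range(4)])
R=cv2.minAreaRect((P[:,:2]*1e4).astype(np.float32)); print(R)
v=max([P[k]-P[k-1] for k in range(4)],key=np.linalg.norm); a=[np.degrees(np.arctan((P[k]-P[k-1])[1]/(P[k]-P[k-1])[0])) for k in range(4)]; print(a)
o=bot.get_obs(); print(o['ee_pos'],o['tcp_rot'])
E
```

```text
[[284, 76], [279, 238], [234, 238], [232, 76]]
[ 0.6057 -0.359   0.0259] 0.0004
[ 0.432  -0.3267  0.025 ] 0.0041
[ 0.4408 -0.2751  0.0231] 0.0044
[ 0.6146 -0.3047  0.0135] 0.0051
[[0.6056, -0.3589, 0.025], [0.4311, -0.3248, 0.025], [0.4408, -0.2732, 0.025], [0.6151, -0.3076, 0.025]] mean [ 0.5231 -0.3161  0.025 ] [np.float64(0.0522), np.float64(0.1778), np.float64(0.0525), np.float64(0.1777)]
((5231.5625, -3160.71826171875), (524.6434326171875, 1781.8995361328125), 78.92245483398438)
[np.float64(79.43165575456152), np.float64(-11.077548767029436), np.float64(79.3908682124535), np.float64(-11.160318819353108)]
[ 0.51939716 -0.31279256  0.25469736] [-1.79979623e+02  1.11057364e-01 -1.05064915e+01]
```

Scaled: 0.17 m / 0.5 = 0.34, 0.034 m / 0.5 = 0.068, 0.7 degrees / 180 = 0.0039.

```bash
echo '[[[0.02,0.002,0.08],0,0.085],[[0.04,0.004,0.16],0,0.085],[[0.068,0.006,0.24],-0.0028,0.085],[[0.068,0.006,0.32],0.0039,0.085],[[0.068,0.006,0.34],0.0039,0.085]]' | python3 drive.py
```

```text
time: 1.92
ee_pos: [0.5506, -0.3161, 0.0788]
tcp_rot: [-179.8, 0.5, -10.6]
wrist_force: [-1.1, 1.0, -1.8]
opening: 0.0851
grasp_force: 0.0
```

```bash
echo '[[[0,0,0],0,0.085]]' | python3 drive.py
```

```text
time: 2.0
ee_pos: [0.5512, -0.3167, 0.0828]
tcp_rot: [-179.9, 0.4, -10.6]
wrist_force: [-0.0, 0.5, 1.5]
opening: 0.0852
grasp_force: 0.0
```

Scaled: 0.051 m / 0.5 = 0.102, 0.005 m / 0.5 = 0.01, 0.5 degrees / 180 = 0.0028.

```bash
echo '[[[0.002,0.01,0.06],0.0028,0.085],[[0.002,0.01,0.102],0.0028,0.085],[[0.002,0.01,0.102],0.0028,0.085],[[0.002,0.01,0.102],0.0028,0.04],[[0.002,0.01,0.102],0.0028,0.04]]' | python3 drive.py 40
```

```text
time: 2.42
ee_pos: [0.5542, -0.324, 0.0388]
tcp_rot: [179.9, -0.2, -11.2]
wrist_force: [0.3, 0.2, 0.9]
opening: 0.0631
grasp_force: 0.0
```

```bash
echo '[[[0,0,0],0,0.04],[[0,0,0],0,0.04],[[0,0,0],0,0.04],[[0,0,0],0,0.04]]' | python3 drive.py
```

```text
time: 2.75
ee_pos: [0.5545, -0.324, 0.039]
tcp_rot: [179.9, -0.3, -11.2]
wrist_force: [-0.6, 2.2, 6.4]
opening: 0.0546
grasp_force: 41.8
```

Scaled: 0.008 m / 0.5 = 0.016.

```bash
echo '[[[0,0,0],0,0.065],[[0,0,0],0,0.065],[[0,0,0.016],0,0.065],[[0,0,0.016],0,0.065],[[0,0,0.016],0,0.04]]' | python3 drive.py; echo '[[[0,0,0],0,0.04],[[0,0,0],0,0.04],[[0,0,0],0,0.04],[[0,0,0],0,0.04]]' | python3 drive.py; echo '[[[0,0,-0.04],0,0.04],[[0,0,-0.08],0,0.04],[[0,0,-0.12],0,0.04],[[0,0,-0.12],0,0.04]]' | python3 drive.py
```

```text
time: 3.17
ee_pos: [0.5525, -0.3234, 0.0267]
tcp_rot: [-180.0, 0.1, -11.2]
wrist_force: [-7.1, 3.5, 11.9]
opening: 0.0555
grasp_force: 39.9
time: 3.5
ee_pos: [0.5527, -0.3235, 0.0269]
tcp_rot: [-180.0, 0.0, -11.2]
wrist_force: [-0.3, 0.5, -2.3]
opening: 0.055
grasp_force: 43.8
time: 3.83
ee_pos: [0.5545, -0.3243, 0.0915]
tcp_rot: [179.9, -0.3, -11.2]
wrist_force: [0.6, -0.7, -4.0]
opening: 0.0549
grasp_force: 44.3
```

Scaled: -0.13 m / 0.5 = -0.26, -0.03 m / 0.5 = -0.06, -8 degrees / 180 = -0.0444.

```bash
echo '[[[0,-0.02,-0.07],0,0.04],[[0.01,-0.06,-0.14],-0.0111,0.04],[[0.02,-0.12,-0.2],-0.0222,0.04],[[0.03,-0.18,-0.24],-0.0333,0.04],[[0.04,-0.25,-0.26],-0.0444,0.04]]' | python3 drive.py
python3 - <<'E'
from h import *
im=bot.camera('side'); cv2.imwrite('pics/f.png',im); cv2.imwrite('pics/fz.png',cv2.resize(im[90:250,190:350],None,fx=3.5,fy=3.5)); o=bot.get_obs(); print(o['ee_pos'],o['tcp_rot'],o['wrist_force'],o['torque'])
E
```

```text
time: 4.25
ee_pos: [0.5977, -0.2045, 0.2196]
tcp_rot: [179.9, -0.2, -3.2]
wrist_force: [1.1, -0.6, -4.7]
opening: 0.0553
grasp_force: 45.5
[ 0.59987587 -0.19848184  0.22042942] [-179.8903645    -0.28430683   -2.79460446] [ 0.4988004   4.37299073 -2.45207017] [ 0.41529095 -0.15524534 -0.01370067]
```

View pics/fz.png

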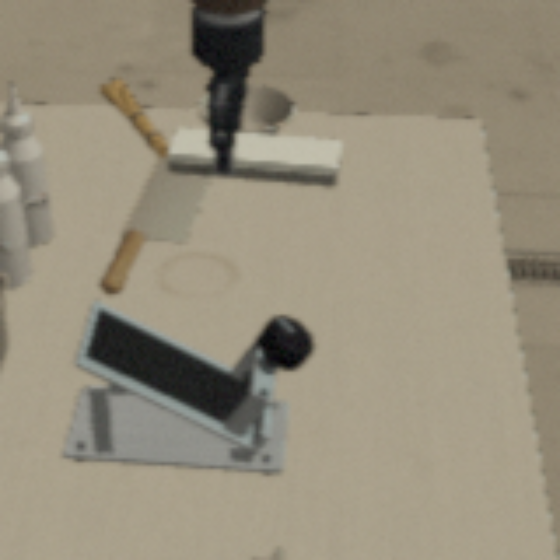

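The stone is level in the grip, as intended. I'll carry it over the bed.

Scaled: -0.175 m / 0.5 = -0.35, 0.03 m / 0.5 = 0.06, -2 degrees / 180 = -0.0111.

```bash
echo '[[[0.03,-0.07,0],0,0.04],[[0.06,-0.14,0],0,0.04],[[0.09,-0.21,0],-0.0056,0.04],[[0.12,-0.28,0],-0.0111,0.04],[[0.14,-0.35,0],-0.0111,0.04]]' | python3 drive.py; echo '[[[0.02,-0.06,0],0,0.04],[[0.02,-0.092,0],0,0.04],[[0.02,-0.092,0],0,0.04],[[0.02,-0.092,0],0,0.04]]' | python3 drive.py
```

```text
time: 4.72
ee_pos: [0.6774, -0.0322, 0.2152]
tcp_rot: [-180.0, 0.1, -1.1]
wrist_force: [0.6, -0.3, -4.5]
opening: 0.0555
grasp_force: 45.5
time: 5.05
ee_pos: [0.6873, 0.0012, 0.2159]
tcp_rot: [-179.6, 0.1, -0.0]
wrist_force: [-0.1, 0.2, -3.9]
opening: 0.0549
grasp_force: 45.5
```

```bash
python3 - <<'E'
from h import *
T=bot.camera_info('wrist');im=bot.camera('wrist'); cv2.imwrite('pics/g.png',im); np.save('g.npy',T['extrinsics']); o=bot.get_obs(); print(o['ee_pos'],o['tcp_rot'],o['wrist_force'],o['torque'])
im2=bot.camera('scene'); cv2.imwrite('pics/g2.png',im2); 
cv2.imwrite('pics/gz.png',np.hstack([cv2.resize(im,(400,300)),cv2.resize(im2[110:260,180:380],(400,300))]))
E
```

```text
[6.87210717e-01 3.54570869e-04 2.16344288e-01] [-1.79573546e+02  7.30727099e-02 -7.81271593e-02] [ 0.81099623 -0.75079383 -3.04605832] [-0.06093023 -0.13421756 -0.04048651]
```

View pics/gz.png

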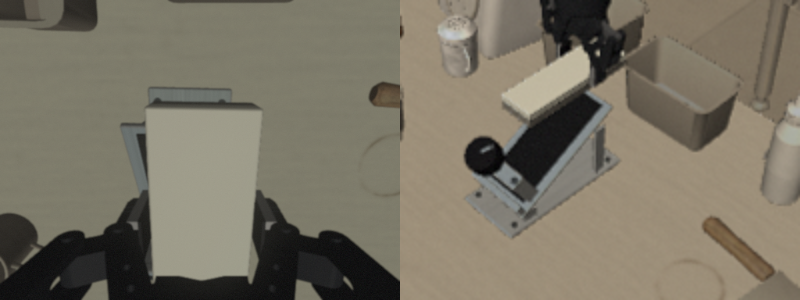

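Scaled: 0.03 m / 0.5 = 0.06, -0.018 m / 0.5 = -0.036, 1 degrees / 180 = 0.0056.

```bash
python3 - <<'E'
from h import *
d=dict(mtx=bot.camera_info('wrist')['mtx'],extrinsics=np.load('g.npy'))
im=cv2.imread('pics/g.png'); r=im[100:130,170:320].astype(int); m=(r[...,0]-r[...,2]>-2)
c=blobs(m,20)[0]; b=cv2.boundingRect(c); print(b, cv2.minAreaRect(c))
for z in(0,.006,.012):
  a,e=onz(d,(191,113.5),z),onz(d,(295.5,113.5),z); print(z,a.round(4),e.round(4),np.linalg.norm(a-e).round(4),((a+e)/2).round(4))
E
echo '[[[0.006,-0.036,0.03],0.0056,0.04],[[0.006,-0.036,0.06],0.0056,0.04],[[0.006,-0.036,0.06],0.0056,0.04],[[0.006,-0.036,0.06],0.0056,0.04]]' | python3 drive.py 30
```

```text
(23, 14, 103, 16) ((74.0, 21.5), (15.0, 102.0), 90.0)
0 [0.7441 0.0689 0.    ] [ 0.7442 -0.0354  0.    ] 0.1043 [0.7442 0.0167 0.    ]
0.006 [0.7445 0.0676 0.006 ] [ 0.7446 -0.0347  0.006 ] 0.1024 [0.7445 0.0164 0.006 ]
0.012 [0.7448 0.0664 0.012 ] [ 0.745  -0.0341  0.012 ] 0.1005 [0.7449 0.0161 0.012 ]
time: 5.48
ee_pos: [0.6899, 0.0059, 0.1868]
tcp_rot: [-179.1, 0.1, 0.2]
wrist_force: [0.3, -0.2, -3.0]
opening: 0.0553
grasp_force: 45.4
```

```bash
python3 -c "
from h import *
o=bot.get_obs();print(o['q'].round(2),o['qd'].round(2),o['ee_pos'],o['tcp_rot'],o['wrist_force'])"; echo '[[[0,0,0],0,0.04],[[0,0,0],0,0.04]]' | python3 drive.py
```

```text
[1.3000e-01 2.4310e+01 2.5640e+01 9.1460e+01 9.5000e-01 1.7994e+02] [ 0.35 -0.74  2.15  0.63  0.12 -0.05] [0.68985049 0.00591836 0.18680485] [-1.79052634e+02  1.22216281e-01  1.89615772e-01] [ 0.25098907 -0.1553816  -2.97883932]
time: 5.65
ee_pos: [0.6908, 0.0066, 0.1888]
tcp_rot: [-179.0, -0.1, 0.2]
wrist_force: [0.8, 0.8, -4.3]
opening: 0.0551
grasp_force: 45.4
```

Joint 6 is at its 180° limit. I'll place the stone with a small yaw error, then regrip half a turn round to square it.

Scaled: -3 degrees / 180 = -0.0167.

```bash
echo '[[[0,0,0],-0.0167,0.04],[[0,0,0],-0.0167,0.04],[[0,0,0],-0.0167,0.04]]' | python3 drive.py
```

```text
time: 5.9
ee_pos: [0.6907, 0.007, 0.1883]
tcp_rot: [-179.0, -0.1, 3.2]
wrist_force: [0.6, -0.2, -4.0]
opening: 0.0552
grasp_force: 45.5
```

Scaled: 0.024 m / 0.5 = 0.048, -0.011 m / 0.5 = -0.022, 1 degrees / 180 = 0.0056.

```bash
echo '[[[0,-0.022,0],0,0.04],[[0,-0.022,0.024],0.0056,0.04],[[0,-0.022,0.048],0.0056,0.04],[[0,-0.022,0.048],0.0056,0.04]]' | python3 drive.py 25;  echo '[[[0,0,0.008],0,0.04],[[0,0,0.016],0,0.04],[[0,0,0.016],0,0.04]]' | python3 drive.py
```

```text
time: 6.23
ee_pos: [0.6894, 0.0195, 0.1616]
tcp_rot: [-179.0, 0.1, 2.3]
wrist_force: [-0.5, -0.1, -3.6]
opening: 0.0551
grasp_force: 45.5
time: 6.48
ee_pos: [0.6897, 0.019, 0.158]
tcp_rot: [-179.0, -0.1, 2.3]
wrist_force: [-5.6, 1.6, 5.3]
opening: 0.0555
grasp_force: 45.7
```

Scaled: 0.008 m / 0.5 = 0.016, 0.004 m / 0.5 = 0.008.

```bash
echo '[[[0,0,0.008],0,0.04],[[0,0,0.016],0,0.04],[[0,0,0.016],0,0.04]]' | python3 drive.py 25;  echo '[[[0,0,0.008],0,0.04],[[0,0,0.008],0,0.04]]' | python3 drive.py; python3 - <<'E'
from h import *
im=bot.camera('side'); cv2.imwrite('pics/i.png',im); a=cv2.resize(im[130:230,180:300],(480,400))
im2=bot.camera('scene'); cv2.imwrite('pics/iz.png',np.hstack([a,cv2.resize(im2[120:245,200:300],(320,400))]))
E
```

```text
time: 6.73
ee_pos: [0.6891, 0.0192, 0.1509]
tcp_rot: [-179.0, -0.1, 2.3]
wrist_force: [-11.5, 1.6, 11.3]
opening: 0.0551
grasp_force: 50.3
time: 6.9
ee_pos: [0.6891, 0.0193, 0.1478]
tcp_rot: [-179.0, -0.1, 2.3]
wrist_force: [-14.1, 1.1, 15.6]
opening: 0.0553
grasp_force: 53.8
```

View pics/iz.png

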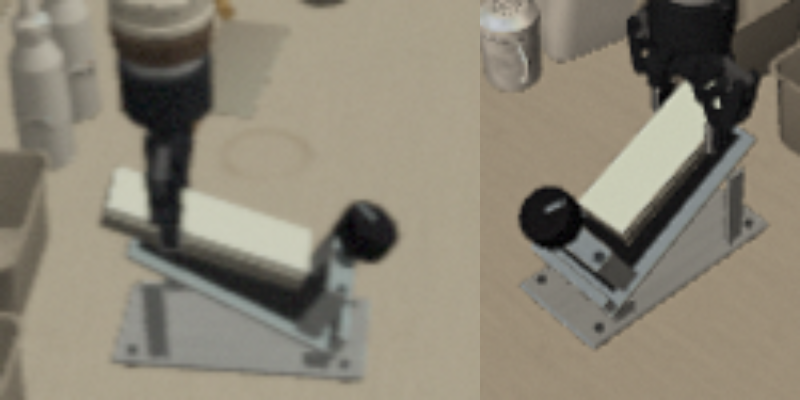

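The stone is pivoting: its low end is already down, at about 20° tilt. I'll keep lowering.

Scaled: 0.005 m / 0.5 = 0.01, 0.003 m / 0.5 = 0.006.

```bash
echo '[[[0,0,0.006],0,0.04],[[0,0,0.01],0,0.04],[[0,0,0.01],0,0.04]]' | python3 drive.py;  echo '[[[0,0,0.006],0,0.04],[[0,0,0.008],0,0.04],[[0,0,0.008],0,0.04]]' | python3 drive.py
```

```text
time: 7.25
ee_pos: [0.6893, 0.0194, 0.1453]
tcp_rot: [-179.0, -0.3, 2.3]
wrist_force: [-19.3, 1.7, 28.2]
opening: 0.0555
grasp_force: 64.3
time: 7.5
ee_pos: [0.6894, 0.0194, 0.1449]
tcp_rot: [-179.1, -0.5, 2.3]
wrist_force: [-25.2, 2.6, 45.6]
opening: 0.0551
grasp_force: 74.4
```

Careful with the scale: shifts go in shares of 0.5 m and turns go in shares of 180 degrees. That gives: -0.007 m / 0.5 = -0.014, -0.005 m / 0.5 = -0.01.

```bash
echo '[[[0,0,-0.01],0,0.04],[[0,0,-0.014],0,0.04],[[0,0,-0.014],0,0.075],[[0,0,-0.014],0,0.075],[[0,0,-0.014],0,0.085]]' | python3 drive.py;  echo '[[[0,0,0],0,0.085],[[0,0,-0.06],0,0.085],[[0,0,-0.12],0,0.085],[[0,0,-0.16],0,0.085]]' | python3 drive.py; python3 - <<'E'
from h import *
im=bot.camera('side'); cv2.imwrite('pics/j.png',im); a=cv2.resize(im[130:230,180:300],(480,400))
im2=bot.camera('scene'); cv2.imwrite('pics/j2.png',im2); cv2.imwrite('pics/jz.png',np.hstack([a,cv2.resize(im2[120:245,200:300],(320,400))]))
E
```

```text
time: 7.92
ee_pos: [0.6902, 0.0191, 0.1421]
tcp_rot: [-179.0, -0.1, 2.3]
wrist_force: [-0.4, -0.3, 0.1]
opening: 0.0843
grasp_force: 0.0
time: 8.25
ee_pos: [0.69, 0.0176, 0.2239]
tcp_rot: [-179.0, -0.1, 2.3]
wrist_force: [1.0, -0.5, 1.0]
opening: 0.0851
grasp_force: 0.0
```

View pics/jz.png

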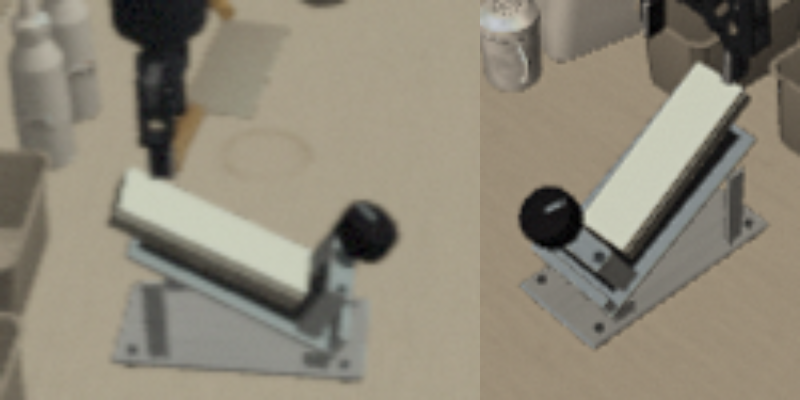

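The stone lies flat on the bed and stays put, with its low end just short of the arch. Next I'll turn the gripper half round, then regrip squared and slide it down.

Scaled: -35 degrees / 180 = -0.1944.

```bash
for i in 1 2 3 4; do echo '[[[0,0,0],-0.0389,0.085],[[0,0,0],-0.0778,0.085],[[0,0,0],-0.1167,0.085],[[0,0,0],-0.1556,0.085],[[0,0,0],-0.1944,0.085]]' | python3 drive.py | grep -E 'time|rot'; done; echo '[[[0,0,0],-0.0389,0.085],[[0,0,0],-0.0778,0.085],[[0,0,0],-0.1167,0.085],[[0,0,0],-0.1556,0.085],[[0,0,0],-0.1944,0.085]]' | python3 drive.py;  echo '[[[0,0,0],-0.0083,0.085],[[0,0,0],-0.0083,0.085]]' | python3 drive.py
```

```text
time: 8.77
tcp_rot: [-179.2, -0.5, 37.6]
time: 9.18
tcp_rot: [-179.6, -0.9, 72.6]
time: 9.6
tcp_rot: [179.8, -0.9, 107.6]
time: 10.02
tcp_rot: [179.3, -0.7, 142.6]
time: 10.43
ee_pos: [0.6898, 0.0176, 0.2203]
tcp_rot: [179.0, -0.1, 177.6]
wrist_force: [-0.6, -1.2, -0.0]
opening: 0.0851
grasp_force: 0.0
time: 10.6
ee_pos: [0.6898, 0.0176, 0.2204]
tcp_rot: [179.0, -0.1, 178.9]
wrist_force: [0.2, 0.4, 0.2]
opening: 0.0849
grasp_force: 0.0
```

Scaled: 0.067 m / 0.5 = 0.134, 0.055 m / 0.5 = 0.11.

```bash
echo '[[[0,0.002,0.06],0,0.085],[[0,0.002,0.11],0,0.085],[[0,0.002,0.134],0,0.085],[[0,0.002,0.134],0,0.04],[[0,0.002,0.134],0,0.04]]' | python3 drive.py 40;  echo '[[[0,0,0],0,0.04],[[0,0,0],0,0.04],[[0,0,0],0,0.04],[[0,0,0],0,0.04]]' | python3 drive.py
```

```text
time: 11.02
ee_pos: [0.6896, 0.0197, 0.1544]
tcp_rot: [179.0, -0.1, 178.8]
wrist_force: [-0.0, 0.1, 0.3]
opening: 0.0634
grasp_force: 0.0
time: 11.35
ee_pos: [0.6904, 0.0197, 0.1563]
tcp_rot: [179.0, 0.1, 178.8]
wrist_force: [-2.1, -0.9, 6.4]
opening: 0.0555
grasp_force: 43.1
```

Scaled: 0.026 m / 0.5 = 0.052, 0.0173 m / 0.5 = 0.0346.

```bash
echo '[[[0.0174,0,0.01],0,0.04],[[0.0346,0,0.02],0,0.04],[[0.052,0,0.03],0,0.04],[[0.052,0,0.03],0,0.04]]' | python3 drive.py;  echo '[[[0.0174,0,0.01],0,0.04],[[0.0174,0,0.01],0,0.04]]' | python3 drive.py
```

```text
time: 11.68
ee_pos: [0.663, 0.0205, 0.1405]
tcp_rot: [179.0, -0.0, 178.8]
wrist_force: [-7.1, -0.5, 3.1]
opening: 0.0555
grasp_force: 43.4
time: 11.85
ee_pos: [0.6564, 0.0204, 0.1368]
tcp_rot: [179.1, 0.3, 178.8]
wrist_force: [2.1, -1.8, 6.5]
opening: 0.055
grasp_force: 43.0
```

Scaled: 0.0052 m / 0.5 = 0.0104, 0.0035 m / 0.5 = 0.007.

```bash
echo '[[[0.007,0,0.004],0,0.04],[[0.0104,0,0.006],0,0.04],[[0.0104,0,0.006],0,0.04]]' | python3 drive.py;  echo '[[[0.007,0,0.004],0,0.04],[[0.0104,0,0.006],0,0.04],[[0.0104,0,0.006],0,0.04]]' | python3 drive.py
```

```text
time: 12.1
ee_pos: [0.6554, 0.0194, 0.1365]
tcp_rot: [179.2, 0.8, 178.8]
wrist_force: [17.9, -7.7, 12.2]
opening: 0.0549
grasp_force: 41.2
time: 12.35
ee_pos: [0.6511, 0.0192, 0.1348]
tcp_rot: [179.2, 1.0, 178.7]
wrist_force: [19.8, -9.2, 17.7]
opening: 0.0556
grasp_force: 39.9
```

```bash
cat > st.py <<'E'
from h import *
import sys
yaw=np.radians(-1.2); R=cv2.Rodrigues(np.array([0,0,yaw]))[0]@cv2.Rodrigues(np.array([0,-np.pi/6,0]))[0]
O=np.array([.554,.0211,.042])
def onn(i,uv,n):
    p,d=ray(i,uv); N=R[:,2]; t=((O-p)@N+n)/(d@N); return R.T@(p+t*d-O)
def run(ims):
  for n,im in ims.items():
    i=bot.camera_info(n); x0,y0,x1,y1=(205,120,310,225) if n=='scene' else (190,150,290,225)
    g=im[y0:y1,x0:x1]; m=(g[...,0]>145)&(g[...,2]<225); c=blobs(m,60)
    for k in c[:2]:
      q=np.array(quad(k))+[x0,y0]; P=np.array([onn(i,u,.025) for u in q])*1e3
      print(n,cv2.contourArea(k),q.tolist(),P[:,:2].round(1).tolist())
if __name__=='__main__':
  a=sys.argv[1:]
  run(dict(scene=cv2.imread('pics/j2.png'),side=cv2.imread('pics/j.png')) if a else dict(scene=bot.camera('scene'),side=bot.camera('side')))
E
python3 st.py old; echo; python3 st.py
```

```text
scene 970.0 [[282, 148], [245, 198], [234, 191], [268, 141]] [[215.6, -27.5], [39.8, -36.4], [36.1, 6.8], [210.1, 24.2]]
side 499.0 [[212, 173], [258, 193], [257, 203], [212, 183]] [[215.2, -13.2], [35.0, -28.8], [33.7, 23.7], [205.2, 34.3]]

scene 540.5 [[256, 159], [260, 178], [242, 198], [234, 185]] [[147.4, 17.3], [110.0, -33.3], [34.6, -28.7], [49.6, 19.7]]
side 239.5 [[238, 185], [260, 195], [261, 203], [238, 195]] [[114.9, -18.3], [26.2, -23.7], [18.6, 14.0], [107.6, 30.4]]
side 67.0 [[223, 177], [228, 180], [228, 190], [221, 187]] [[174.3, -20.7], [154.3, -18.2], [146.0, 30.1], [172.1, 32.2]]
```

Scaled: -0.03 m / 0.5 = -0.06, -0.003 m / 0.5 = -0.006.

```bash
echo '[[[-0.006,0,-0.002],0,0.04],[[-0.006,0,-0.002],0,0.075],[[-0.006,0,-0.002],0,0.085],[[-0.006,0,-0.002],0,0.085],[[-0.006,0,-0.06],0,0.085]]' | python3 drive.py;  echo '[[[0,0,-0.06],0,0.085],[[0,0,-0.12],0,0.085],[[0,0,-0.16],0,0.085]]' | python3 drive.py; python3 st.py; python3 - <<'E'
from h import *
T=bot.camera_info('wrist');im=bot.camera('wrist'); cv2.imwrite('pics/k.png',im); np.save('k.npy',T['extrinsics']); o=bot.get_obs(); print(o['ee_pos'],o['tcp_rot'])
from st import onn
m=im[...,0]>150; m=(im.min(2)>150)
for k in blobs(m,200)[:4]: q=quad(k); print(cv2.contourArea(k),q,[ (onn(T,u,.025)*1e3).round(1)[:2].tolist() for u in q])
print(im[200:384:20,256].tolist())
E
```

```text
time: 12.87
ee_pos: [0.6456, 0.0207, 0.1525]
tcp_rot: [179.1, -0.6, 178.8]
wrist_force: [-0.5, 0.0, -1.3]
opening: 0.0851
grasp_force: 0.0
time: 13.12
ee_pos: [0.6479, 0.0194, 0.2412]
tcp_rot: [179.0, 0.0, 178.8]
wrist_force: [-0.1, -0.2, 1.3]
opening: 0.0852
grasp_force: 0.0
scene 780.0 [[262, 151], [273, 161], [242, 198], [233, 185]] [[176.3, 18.6], [170.6, -31.4], [34.6, -28.7], [47.9, 22.3]]
side 419.5 [[223, 177], [260, 195], [261, 203], [221, 187]] [[174.3, -20.7], [26.2, -23.7], [18.6, 14.0], [172.1, 32.2]]
[0.64847585 0.01941933 0.24006894] [1.79022827e+02 1.01168735e-01 1.78804768e+02]
13162.0 [[285, 74], [294, 270], [221, 271], [222, 74]] [[20.9, 25.3], [178.9, 27.8], [179.2, -24.8], [21.0, -26.7]]
[[171, 174, 169], [173, 175, 169], [171, 172, 167], [171, 172, 168], [122, 115, 108], [115, 132, 134], [68, 76, 81], [69, 80, 84], [29, 29, 30], [31, 30, 29]]
```

The stone's upper end reads s=179 mm with sides at -25 and +28 mm, so it is square and home (180 expected). Now the knob.

Scaled: 0.1215 m / 0.5 = 0.243, 0.06 m / 0.5 = 0.12, -35 degrees / 180 = -0.1944.

```bash
echo '[[[0.06,0.002,0],-0.0389,0.085],[[0.12,0.004,0],-0.0778,0.085],[[0.18,0.006,0],-0.1167,0.085],[[0.24,0.009,0],-0.1556,0.085],[[0.243,0.009,0],-0.1944,0.085]]' | python3 drive.py 50 | head -3; echo '[[[0,0,0],-0.0389,0.085],[[0,0,0],-0.0778,0.085],[[0,0,0.02],-0.1167,0.085],[[0,0,0.06],-0.1556,0.085],[[0,0,0.1],-0.1944,0.085]]' | python3 drive.py; echo '[[[0,0,0],0,0.085],[[0,0,0],0,0.085]]' | python3 drive.py
python3 - <<'E'
from h import *
T=bot.camera_info('wrist');im=bot.camera('wrist'); cv2.imwrite('pics/l.png',im); np.save('l.npy',T['extrinsics'])
m=im.max(2)<62; m[250:]=0
for k in blobs(m,500)[:4]: print(cv2.contourArea(k),cv2.minEnclosingCircle(k))
E
```

```text
time: 13.68
ee_pos: [0.5221, 0.0266, 0.2376]
tcp_rot: [179.1, 0.4, -145.8]
time: 14.1
ee_pos: [0.5262, 0.0272, 0.187]
tcp_rot: [179.6, 0.9, -110.9]
wrist_force: [1.0, 0.1, -0.1]
opening: 0.0848
grasp_force: 0.0
time: 14.27
ee_pos: [0.5254, 0.0272, 0.1871]
tcp_rot: [179.4, 0.8, -111.4]
wrist_force: [-0.7, 0.4, 1.3]
opening: 0.0855
grasp_force: 0.0
5795.0 ((250.806396484375, 222.67568969726562), 51.92362594604492)
2483.0 ((93.0, 210.5), 101.04093170166016)
```

Scaled: 0.049 m / 0.5 = 0.098, 0.0045 m / 0.5 = 0.009.

```bash
echo '[[[0.009,-0.007,0.04],0,0.085],[[0.009,-0.007,0.08],0,0.085],[[0.009,-0.007,0.098],0,0.085],[[0.009,-0.007,0.098],0,0.04],[[0.009,-0.007,0.098],0,0.04]]' | python3 drive.py; echo '[[[0,0,0],0,0.04],[[0,0,0],0,0.04],[[0,0,0],0,0.04],[[0,0,0],0,0.04]]' | python3 drive.py
```

```text
time: 14.73
ee_pos: [0.5282, 0.0226, 0.1406]
tcp_rot: [179.6, 0.9, -111.3]
wrist_force: [-0.3, -1.3, -0.7]
opening: 0.0634
grasp_force: 0.0
time: 15.07
ee_pos: [0.5259, 0.0235, 0.1422]
tcp_rot: [179.4, 0.9, -111.2]
wrist_force: [-19.1, 4.0, 14.4]
opening: 0.0525
grasp_force: 49.5
```

Scaled: 35 degrees / 180 = 0.1944.

```bash
for i in 1 2 3 4; do echo '[[[0,0,0],0.0389,0.04],[[0,0,0],0.0778,0.04],[[0,0,0],0.1167,0.04],[[0,0,0],0.1556,0.04],[[0,0,0],0.1944,0.04]]' | python3 drive.py; done
```

```text
time: 15.48
ee_pos: [0.5275, 0.0234, 0.1408]
tcp_rot: [179.1, 0.5, -146.5]
wrist_force: [-1.6, 0.2, -2.6]
opening: 0.0521
grasp_force: 52.9
time: 15.9
ee_pos: [0.5291, 0.0222, 0.1402]
tcp_rot: [179.1, 0.1, 178.4]
wrist_force: [7.4, -0.4, -11.5]
opening: 0.0485
grasp_force: 53.6
time: 16.32
ee_pos: [0.5277, 0.0236, 0.1433]
tcp_rot: [179.0, -0.7, 143.6]
wrist_force: [-30.6, -4.6, 34.1]
opening: 0.0488
grasp_force: 123.5
time: 16.73
ee_pos: [0.5274, 0.0222, 0.1445]
tcp_rot: [179.6, -0.9, 108.4]
wrist_force: [-20.3, -4.1, 26.9]
opening: 0.0486
grasp_force: 139.8
```

```bash
cat > kn.py <<'E'
from h import *
from st import R,onn
import sys
def ptr(im,i):
    p=np.linalg.inv(i['extrinsics'])@np.r_[.5195+.003,.0217,.143,1]; u=(i['mtx']@p[:3]); u=u[:2]/u[2]
    x0,y0=(u-16).astype(int); g=im[y0:y0+32,x0:x0+32].min(2).astype(int); return g,x0,y0,u
def ang(im,i):
    g,x0,y0,u=ptr(im,i); d=(g<70).astype(np.uint8); c=max(cv2.findContours(d,0,2)[0],key=cv2.contourArea)
    f=np.zeros_like(d); cv2.drawContours(f,[cv2.convexHull(c)],-1,1,-1); f=cv2.erode(f,np.ones((3,3)))
    w=np.where(f>0,np.clip(g-60,0,None),0).astype(float); ys,xs=np.nonzero(w)
    if len(xs)<3: return None
    ww=w[ys,xs]; C=np.array([np.average(xs,weights=ww),np.average(ys,weights=ww)])
    e=np.array([xs,ys]).T-C; S=(e*ww[:,None]).T@e; v=np.linalg.eigh(S)[1][:,1]
    k=c.reshape(-1,2).mean(0)
    if (C-k)@v<0: v=-v
    a=onn(i,C+[x0,y0],.107);b=onn(i,C+v*3+[x0,y0],.107); m=onn(i,k+[x0,y0],.107)
    t=b-a; return round(float(np.degrees(np.arctan2(-t[1],t[0]))),0),round(float(np.degrees(np.arctan2(-(a-m)[1],(a-m)[0]))),0),len(xs)
if __name__=='__main__':
    i=bot.camera_info('scene')
    for f in sys.argv[1:]: print(f,ang(cv2.imread('pics/'+f),i))
    if len(sys.argv)<2:
        im=bot.camera('scene'); print('clockwise deg',ang(im,i)); cv2.imwrite('pics/s%d.png'%(bot.get_obs()['time']*100),im)
    o=bot.get_obs(); print('torque',o['torque'].round(2))
E
python3 kn.py a.png g2.png j2.png; python3 kn.py
echo '[[[0,0,0],0,0.07],[[0,0,0],0,0.085],[[0,0,0],0,0.085],[[0,0,0],0,0.085]]' | python3 drive.py 30; python3 kn.py
```

```text
a.png (121.0, 77.0, 49)
g2.png (121.0, 78.0, 48)
j2.png (114.0, 76.0, 19)
torque [0.3  2.99 0.75]
clockwise deg (-75.0, -87.0, 65)
torque [-0.26  3.4   0.47]
time: 17.12
ee_pos: [0.5286, 0.0226, 0.1405]
tcp_rot: [179.6, -0.9, 108.8]
wrist_force: [0.2, 0.5, 0.0]
opening: 0.0849
grasp_force: 0.0
clockwise deg (22.0, -8.0, 107)
torque [-0.02 -0.03 -0.  ]
```

```bash
cat > kw.py <<'E'
from h import *
from st import R,O
import sys
def ang(im,T,E,n=.105):
    i=dict(mtx=T,extrinsics=E); Ct=O+R@np.array([.022,0,n])
    # rectify the knob's top face to a metric image: 2 px/mm, up-slope right, left(+y) up
    s=np.array([[-25,-25],[25,-25],[25,25],[-25,25]]); px=[]
    for a,b in s:
        p=np.linalg.inv(E)@np.r_[Ct+R@np.array([a/1e3,-b/1e3,0]),1]; u=T@p[:3]; px.append(u[:2]/u[2])
    H=cv2.getPerspectiveTransform(np.float32(px),np.float32((s+25)*2)); g=cv2.warpPerspective(im,H,(100,100)).min(2)
    yy,xx=np.mgrid[:100,:100]-50; m=(xx**2+yy**2<44**2)&(g>90)
    lab=cv2.connectedComponentsWithStats(m.astype(np.uint8)); k=[j for j in range(1,lab[0]) if lab[2][j][4]>25]
    out=[]
    for j in k:
        q=np.argwhere(lab[1]==j)[:,::-1]-50.; r=cv2.minAreaRect(q.astype(np.float32)); c=q.mean(0)
        w=np.linalg.eigh(np.cov(q.T))[1][:,1]; w=w if w@c>0 else -w
        out.append((lab[2][j][4],c.round(0).tolist(),[round(x) for x in r[1]],'cw',round(float(np.degrees(np.arctan2(w[1],w[0]))))))
    print('face px',np.round(np.mean(px,0)),out)
K=bot.camera_info('wrist')['mtx']
if len(sys.argv)>1: 
    ang(cv2.imread('pics/c.png'),K,np.array([[1,.0015,-.0012,.551],[.0011,-.9554,-.2954,.0749],[-.0016,.2954,-.9554,.3744],[0,0,0,1]]))
    ang(cv2.imread('pics/d.png'),K,np.load('d.npy')); ang(cv2.imread('pics/l.png'),K,np.load('l.npy'))
else:
    E=bot.camera_info('wrist')['extrinsics']; im=bot.camera('wrist'); cv2.imwrite('pics/w%d.png'%(bot.get_obs()['time']*100),im); ang(im,K,np.array(E))
E
python3 kw.py old; python3 kw.py
```

```text
face px [217. 169.] [(np.int32(368), [13.0, 14.0], [38, 10], 'cw', 30)]
face px [324. 116.] [(np.int32(311), [15.0, 13.0], [37, 9], 'cw', 30)]
face px [261. 226.] [(np.int32(293), [16.0, 8.0], [37, 8], 'cw', 30)]
face px [241. 283.] [(np.int32(312), [-19.0, 14.0], [8, 37], 'cw', 144)]
```

Pointer tracking works: the knob turned from 30° to 144° (2.0 rad). I'll return for the next stroke.

Scaled: -35 degrees / 180 = -0.1944.

```bash
for i in 1 2 3 4; do echo '[[[0,0,0],-0.0389,0.085],[[0,0,0],-0.0778,0.085],[[0,0,0],-0.1167,0.085],[[0,0,0],-0.1556,0.085],[[0,0,0],-0.1944,0.085]]' | python3 drive.py |sed -n 2,4p; done; echo '[[[0,0,0.006],0,0.085],[[0,0,0.006],0,0.04],[[0,0,0.006],0,0.04],[[0,0,0.006],0,0.04],[[0,0,0.006],0,0.04]]' | python3 drive.py 40; echo '[[[0,0,0],0,0.04],[[0,0,0],0,0.04]]' | python3 drive.py; for i in 1 2 3 4; do echo '[[[0,0,0],0.0389,0.04],[[0,0,0],0.0778,0.04],[[0,0,0],0.1167,0.04],[[0,0,0],0.1556,0.04],[[0,0,0],0.1944,0.04]]' | python3 drive.py; done; python3 kw.py;  python3 kn.py
```

```text
ee_pos: [0.5282, 0.0225, 0.1397]
tcp_rot: [179.2, -0.6, 144.1]
wrist_force: [-0.3, 0.3, 0.0]
ee_pos: [0.5282, 0.0226, 0.1397]
tcp_rot: [179.0, -0.0, 179.1]
wrist_force: [0.9, 0.9, -0.8]
ee_pos: [0.5282, 0.0226, 0.1397]
tcp_rot: [179.2, 0.5, -145.9]
wrist_force: [0.2, -0.2, -0.3]
ee_pos: [0.5282, 0.0226, 0.1397]
tcp_rot: [179.6, 0.9, -110.9]
wrist_force: [0.2, -0.2, -0.3]
time: 19.3
ee_pos: [0.5267, 0.0231, 0.1375]
tcp_rot: [179.5, 0.9, -111.3]
wrist_force: [-9.5, 3.1, 10.4]
opening: 0.0533
grasp_force: 39.9
time: 19.47
ee_pos: [0.5267, 0.0231, 0.1375]
tcp_rot: [179.5, 0.9, -111.3]
wrist_force: [-10.0, 2.4, 10.4]
opening: 0.0528
grasp_force: 39.9
time: 19.88
ee_pos: [0.5276, 0.023, 0.1364]
tcp_rot: [179.1, 0.5, -146.7]
wrist_force: [0.5, 0.6, -2.3]
opening: 0.0525
grasp_force: 42.3
time: 20.3
ee_pos: [0.5285, 0.0223, 0.1361]
tcp_rot: [179.1, -0.0, 178.3]
wrist_force: [9.1, -0.3, -12.9]
opening: 0.0493
grasp_force: 43.4
time: 20.72
ee_pos: [0.5276, 0.0244, 0.139]
tcp_rot: [179.0, -0.8, 143.5]
wrist_force: [-25.3, 2.0, 34.8]
opening: 0.0489
grasp_force: 117.2
time: 21.13
ee_pos: [0.528, 0.0228, 0.1391]
tcp_rot: [179.6, -0.9, 108.4]
wrist_force: [-3.8, -9.2, 3.3]
opening: 0.0493
grasp_force: 140.2
face px [242. 285.] [(np.int32(307), [-4.0, -23.0], [36, 9], 'cw', -102), (np.int32(53), [-10.0, 41.0], [35, 4], 'cw', -168)]
clockwise deg (46.0, -8.0, 84)
torque [-0.69  1.04  0.16]
```

Scaled: 0.002 m / 0.5 = 0.004, -35 degrees / 180 = -0.1944.

```bash
echo '[[[0,0,0],0,0.07],[[0,0,0],0,0.085],[[0,0,0],0,0.085],[[0,0,0],0,0.085]]' | python3 drive.py >/dev/null; for i in 1 2 3 4; do echo '[[[0,0,0],-0.0389,0.085],[[0,0,0],-0.0778,0.085],[[0,0,0],-0.1167,0.085],[[0,0,0],-0.1556,0.085],[[0,0,0],-0.1944,0.085]]' | python3 drive.py |sed -n 2,4p; done; echo '[[[0,0,0.004],0,0.085],[[0,0,0.004],0,0.04],[[0,0,0.004],0,0.04],[[0,0,0.004],0,0.04],[[0,0,0.004],0,0.04]]' | python3 drive.py 40 | grep -v force; echo '[[[0,0,0],0,0.04],[[0,0,0],0,0.04]]' | python3 drive.py; for i in 1 2 3 4; do echo '[[[0,0,0],0.0389,0.04],[[0,0,0],0.0778,0.04],[[0,0,0],0.1167,0.04],[[0,0,0],0.1556,0.04],[[0,0,0],0.1944,0.04]]' | python3 drive.py | grep -v open; done; python3 kw.py;  python3 kn.py
```

```text
ee_pos: [0.5281, 0.0226, 0.1366]
tcp_rot: [179.2, -0.6, 144.1]
wrist_force: [0.3, -1.0, 0.1]
ee_pos: [0.5281, 0.0227, 0.1366]
tcp_rot: [179.0, -0.0, 179.1]
wrist_force: [-0.0, 0.4, 0.1]
ee_pos: [0.5281, 0.0226, 0.1366]
tcp_rot: [179.2, 0.5, -145.9]
wrist_force: [0.6, -0.6, 0.1]
ee_pos: [0.5281, 0.0227, 0.1366]
tcp_rot: [179.6, 0.9, -110.9]
wrist_force: [0.1, -0.4, -0.0]
time: 23.65
ee_pos: [0.5277, 0.0227, 0.1354]
tcp_rot: [179.6, 0.9, -111.4]
opening: 0.053
time: 23.82
ee_pos: [0.5277, 0.0227, 0.1354]
tcp_rot: [179.6, 0.9, -111.4]
wrist_force: [-3.7, 1.3, 5.8]
opening: 0.0529
grasp_force: 40.7
time: 24.23
ee_pos: [0.5282, 0.0227, 0.1345]
tcp_rot: [179.2, 0.5, -146.7]
wrist_force: [0.7, -1.4, -1.5]
grasp_force: 41.9
time: 24.65
ee_pos: [0.5287, 0.0224, 0.1341]
tcp_rot: [179.1, -0.0, 178.3]
wrist_force: [8.2, -0.5, -8.8]
grasp_force: 42.9
time: 25.07
ee_pos: [0.5278, 0.025, 0.1373]
tcp_rot: [178.9, -0.8, 143.5]
wrist_force: [-10.3, 9.7, 16.1]
grasp_force: 108.7
time: 25.48
ee_pos: [0.529, 0.0231, 0.1367]
tcp_rot: [179.5, -0.9, 108.4]
wrist_force: [-0.3, -0.2, 9.1]
grasp_force: 140.6
face px [239. 288.] [(np.int32(292), [23.0, -1.0], [35, 8], 'cw', 12), (np.int32(300), [0.0, 38.0], [15, 60], 'cw', 178)]
clockwise deg (49.0, -6.0, 93)
torque [ 0.47 -0.55  0.42]
```

Scaled: 0.002 m / 0.5 = 0.004, -35 degrees / 180 = -0.1944.

```bash
echo '[[[0,0,0],0,0.07],[[0,0,0],0,0.085],[[0,0,0],0,0.085],[[0,0,0],0,0.085]]' | python3 drive.py >/dev/null; for i in 1 2 3 4; do echo '[[[0,0,0],-0.0389,0.085],[[0,0,0],-0.0778,0.085],[[0,0,0],-0.1167,0.085],[[0,0,0],-0.1556,0.085],[[0,0,0],-0.1944,0.085]]' | python3 drive.py |sed -n 2,2p; done; echo '[[[0,0,0.004],0,0.085],[[0,0,0.004],0,0.04],[[0,0,0.004],0,0.04],[[0,0,0.004],0,0.04],[[0,0,0.004],0,0.04]]' | python3 drive.py 40 | grep -v force; echo '[[[0,0,0],0,0.04],[[0,0,0],0,0.04]]' | python3 drive.py; for i in 1 2 3 4; do echo '[[[0,0,0],0.0389,0.04],[[0,0,0],0.0778,0.04],[[0,0,0],0.1167,0.04],[[0,0,0],0.1556,0.04],[[0,0,0],0.1944,0.04]]' | python3 drive.py | grep -v open; python3 kw.py;  python3 kn.py | grep torq; done
```

```text
ee_pos: [0.528, 0.0226, 0.1345]
ee_pos: [0.528, 0.0226, 0.1345]
ee_pos: [0.528, 0.0226, 0.1345]
ee_pos: [0.528, 0.0226, 0.1345]
time: 28.0
ee_pos: [0.5287, 0.0223, 0.1336]
tcp_rot: [179.7, 0.9, -111.4]
opening: 0.053
time: 28.17
ee_pos: [0.5287, 0.0224, 0.1336]
tcp_rot: [179.7, 0.9, -111.3]
wrist_force: [1.9, -2.1, 5.1]
opening: 0.0528
grasp_force: 41.0
time: 28.58
ee_pos: [0.5287, 0.0226, 0.1325]
tcp_rot: [179.2, 0.6, -146.6]
wrist_force: [4.1, -5.3, 0.3]
grasp_force: 42.0
face px [267. 284.] [(np.int32(99), [14.0, -39.0], [40, 6], 'cw', 20), (np.int32(278), [15.0, 18.0], [34, 8], 'cw', 44)]
torque [-0.91 -0.68 -0.12]
time: 29.1
ee_pos: [0.5288, 0.0224, 0.1322]
tcp_rot: [179.1, 0.0, 178.4]
wrist_force: [7.0, -2.9, -6.4]
grasp_force: 42.2
face px [257. 283.] [(np.int32(271), [7.0, 20.0], [35, 8], 'cw', 68)]
torque [-0.51 -1.41  0.04]
time: 29.62
ee_pos: [0.5283, 0.0255, 0.135]
tcp_rot: [178.8, -0.8, 143.6]
wrist_force: [-6.6, 12.5, 12.8]
grasp_force: 107.0
face px [241. 287.] [(np.int32(272), [-2.0, 17.0], [8, 34], 'cw', 97), (np.int32(94), [21.0, 36.0], [5, 37], 'cw', 149)]
torque [ 5.05 -0.26  2.04]
time: 30.13
ee_pos: [0.5297, 0.0238, 0.1344]
tcp_rot: [179.4, -1.0, 108.5]
wrist_force: [4.9, 3.0, 4.4]
grasp_force: 140.3
face px [237. 293.] [(np.int32(269), [-8.0, 8.0], [8, 34], 'cw', 126), (np.int32(524), [3.0, 36.0], [20, 63], 'cw', 174)]
torque [ 1.42 -1.94  0.4 ]
```

Scaled: 0.001 m / 0.5 = 0.002, -35 degrees / 180 = -0.1944.

```bash
echo '[[[0,0,0],0,0.07],[[0,0,0],0,0.085],[[0,0,0],0,0.085],[[0,0,0],0,0.085]]' | python3 drive.py >/dev/null; for i in 1 2 3 4; do echo '[[[0,0,0],-0.0389,0.085],[[0,0,0],-0.0778,0.085],[[0,0,0],-0.1167,0.085],[[0,0,0],-0.1556,0.085],[[0,0,0],-0.1944,0.085]]' | python3 drive.py |sed -n 2,2p; done; echo '[[[0,0,0.002],0,0.085],[[0,0,0.002],0,0.04],[[0,0,0.002],0,0.04],[[0,0,0.002],0,0.04],[[0,0,0.002],0,0.04]]' | python3 drive.py 40 | grep -v force; echo '[[[0,0,0],0,0.04],[[0,0,0],0,0.04]]' | python3 drive.py; for i in 1 2; do echo '[[[0,0,0],0.0389,0.04],[[0,0,0],0.0778,0.04],[[0,0,0],0.1167,0.04],[[0,0,0],0.1556,0.04],[[0,0,0],0.1944,0.04]]' | python3 drive.py | grep -v open; python3 kw.py;  python3 kn.py | grep torq; done
```

```text
ee_pos: [0.5277, 0.0224, 0.1323]
ee_pos: [0.5277, 0.0224, 0.1323]
ee_pos: [0.5277, 0.0224, 0.1323]
ee_pos: [0.5277, 0.0225, 0.1323]
time: 32.65
ee_pos: [0.5296, 0.022, 0.1331]
tcp_rot: [179.9, 0.9, -111.4]
opening: 0.0532
time: 32.82
ee_pos: [0.5296, 0.0219, 0.1331]
tcp_rot: [179.9, 0.9, -111.4]
wrist_force: [4.4, -4.5, 4.1]
opening: 0.0528
grasp_force: 40.9
time: 33.23
ee_pos: [0.5295, 0.0221, 0.1321]
tcp_rot: [179.3, 0.6, -146.7]
wrist_force: [6.9, -8.4, -0.7]
grasp_force: 41.9
face px [269. 284.] [(np.int32(206), [18.0, -35.0], [54, 12], 'cw', -152), (np.int32(270), [-19.0, 13.0], [8, 34], 'cw', 156)]
torque [-1.83 -1.39 -0.43]
time: 33.75
ee_pos: [0.5257, 0.0221, 0.1316]
tcp_rot: [179.1, -0.3, 178.3]
wrist_force: [-4.7, -1.4, 2.2]
grasp_force: 40.8
face px [258. 290.] [(np.int32(266), [-21.0, 9.0], [8, 34], 'cw', 156)]
torque [-1.02  2.21  0.4 ]
```

The pointer has stalled at 156°, about 8.5 rad in total, which looks like the hard stop. I'll confirm with another push.

Scaled: 25 degrees / 180 = 0.1389.

```bash
echo '[[[0,0,0],0.0389,0.04],[[0,0,0],0.0778,0.04],[[0,0,0],0.1167,0.04],[[0,0,0],0.1389,0.04]]' | python3 drive.py | grep -v open; python3 kw.py; echo '[[[0,0,0],0,0.07],[[0,0,0],0,0.085],[[0,0,0],0,0.085],[[0,0,0],0,0.085]]' | python3 drive.py |tail -3; echo '[[[0,0,-0.06],0,0.085],[[0,0,-0.12],0,0.085],[[0,0,-0.18],0,0.085],[[0,0,-0.22],0,0.085],[[0,0,-0.22],0,0.085]]' | python3 drive.py; python3 kw.py; python3 st.py
python3 - <<'E'
from h import *
from st import onn
T=bot.camera_info('wrist');im=bot.camera('wrist'); cv2.imwrite('pics/z.png',im)
for k in blobs(im.min(2)>150,200)[:4]: q=quad(k); print(cv2.contourArea(k),q,[ (onn(T,u,.025)*1e3).round(1)[:2].tolist() for u in q])
E
```

```text
time: 34.18
ee_pos: [0.532, 0.0218, 0.1327]
tcp_rot: [179.0, 0.0, 153.4]
wrist_force: [8.4, -8.3, 3.8]
grasp_force: 101.5
face px [246. 276.] [(np.int32(269), [-20.0, 5.0], [8, 34], 'cw', 157), (np.int32(73), [23.0, 35.0], [4, 30], 'cw', -34)]
wrist_force: [-0.6, -0.5, -0.0]
opening: 0.0849
grasp_force: 0.0
time: 34.98
ee_pos: [0.5291, 0.0209, 0.2465]
tcp_rot: [179.0, -0.1, 153.8]
wrist_force: [1.0, -1.5, -0.1]
opening: 0.0851
grasp_force: 0.0
face px [252. 193.] [(np.int32(243), [-17.0, 7.0], [7, 34], 'cw', 156)]
scene 771.5 [[262, 151], [273, 161], [242, 198], [234, 184]] [[176.3, 18.6], [170.6, -31.4], [34.6, -28.7], [51.9, 21.8]]
side 408.5 [[223, 177], [260, 195], [260, 204], [221, 187]] [[174.3, -20.7], [26.2, -23.7], [21.9, 21.3], [172.1, 32.2]]
8601.0 [[298, 211], [344, 371], [297, 352], [250, 238]] [[31.7, 23.5], [167.7, 4.8], [141.7, -25.6], [36.9, -27.2]]
```

```bash
python3 -c "
from workcell import bot
print(bot.job_done())"
```

```text
the job is handed in; nothing more can be done
None
```

I handed the job in at about 35 s: the whetstone lies flat on the bed, pushed down against the ledge until it resisted at about 20 N, and the knob is screwed down until it stalled after about 8.5 rad, with the gripper clear of everything.

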